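# Refit the access cover of a portable welder and hold it shut

## Task

Of the two access covers on the bench, take the one that matches the open bay of the blue welder and lay it in the bay with its red quarter-turn fastener over the brass socket. With the cover still standing slightly proud on its springy seal, turn the fastener clockwise until the white line on it lines up with the white marks on the case, and only then press the cover down fully home, flush with the case, and finish while still holding it firmly pressed there. Leave the other cover, the hammer and the orange can alone.

Things in the scene. Friction and masses are not known exactly. Their poses are not given: they have to be found in the camera images.
- machine: portable welder lying on its side for service, fixed blue case 220 (its x) x 340 (its y) x 140 mm high; origin at the centre of its underside on the bench, z up. An open bay lies in the middle of its top
- bay (a point): middle of the bay mouth, at case-top level (140 mm above the bench); axes as the machine. The bay is 115 (x) x 245 (y) mm, with a fixed ledge 17.5 mm wide all round, 10 mm below the case top (130 mm above the bench), and a deeper well inside
- seal (a joint): how far (m) the black springy seal in the bay is pushed down; at 0 it stands 6 mm above the ledge, 1.5 N per mm. The cover's weight sinks it 2 to 3 mm, so a cover just laid in stands 3 to 4.5 mm proud of the case top; a further push of 4.5 to 6.5 N brings it onto the ledge, flush with the case top
- socket (a point): point at case-top level over the brass slotted socket in the bay, 88 mm from the bay's middle towards the machine's +y. White marks 30 x 6 mm lie on the case top on both sides of the bay, on the line through this point along the machine's x
- cover: matching cover, loose blue steel panel 110 (its x) x 240 (its y) x 10 mm, about 0.35 kg; the lower 5 mm are stepped in 3 mm all round. Origin at the centre of its underside, z up. It fits with its axes parallel to the machine's (+y end over the socket), 2.5 mm play each side; flush, its origin is 130 mm above the bench
- handle (a point): middle of the top of the cover's handle, a fixed black rib at the cover's middle, 60 mm long (cover x), 12 mm thick (cover y), its top 44 mm above the cover's underside
- fastener (a point): on the fastener's axis at the top of its red wing: 40 mm above the cover's underside, 88 mm from the cover's middle towards its +y; axes as the cover. White marks on the panel on both sides of it point along the cover's x
- wing (a joint): angle (rad) of the red wing, a bar 36 mm long, 12 thick, 28 tall, white line along its top. 0: line along the cover's y; grows clockwise seen from above; 1.571: line along the cover's x, aligned with the white marks. Starts at 0.1 to 0.6, turns from 0 to 1.9 with no stop or click at alignment; light friction (0.05 N m), stays where left
- spare: yellow cover of another machine, 150 x 150 x 10 mm, loose, with the same kind of black handle (top at 44 mm) and a red wing; it does not fit the bay. Origin at the centre of its underside. Leave it alone
- hammer: loose hammer lying on the bench along its x, beyond the machine. Leave it alone
- can: loose orange can, 60 mm in diameter, 110 mm tall, upright; origin at the centre of its underside. Leave it alone

How it is judged (in metres and radians):
On the way, in this order (a step that is already met when the one before it is completed fails the run):
1. the matching cover lies in the bay with its fastener over the socket (horizontal distance between fastener and socket below 0.007 m and angle between the x axis of cover and the x axis of machine, either way round below 0.06 rad and angle between cover's own z axis and vertical below 0.03 rad and z of cover in the frame of machine below 0.137 m), for 0.2 s.
2. the fastener is turned until its line is aligned with the marks (all of step 1 and value of joint wing between 1.4 and 1.74 rad), for 0.2 s.
3. the cover is pressed fully home (all of step 2 and z of cover in the frame of machine below 0.1315 m and contact force between the fingers and cover above 5 N), for 0.3 s.
At the end, for the whole second after the job is handed in: Cover in the bay (fastener within 7 mm of the socket, square within 0.06 rad, level within 0.03), wing at 1.40 to 1.74 rad, fingers pressing the resting cover with over 5 N, its underside under 131.5 mm above the bench (1.5 mm off the ledge); not yet home when the wing aligns (all of step 3 and linear speed of cover below 0.02 m/s); the arm keeps its last pose, push and grip.
It fails at once if the yellow spare cover is moved (more than 30 mm) (distance of spare from where it was at the start of the episode above 0.03 m).
It fails at once if the hammer is moved (more than 30 mm) (distance of hammer from where it was at the start of the episode above 0.03 m).
It fails at once if the orange can is moved (more than 30 mm) (distance of can from where it was at the start of the episode above 0.03 m).
It also fails if it takes over 59 s, if anything falls off the work surface, if the arm or the gripper's body presses on something with over 40 N, if the wrist force passes 120 N, or if a joint passes its speed limit or range.

## Robot

A 7-joint arm with a two-finger parallel gripper is mounted at the origin on the work surface. World frame = base frame: x ahead of the robot, y to its left, z up, the work surface at z = 0. Lengths are in m, angles in degrees, forces in N, time in s.
With the tool pointing down it reaches from about 0.425 to 1.025 m from the base axis. Payload 9.4 kg.
Tool frame: the origin (TCP) lies at the very end of the fingers, on their centre line; the grasp point (between the pads) lies 19 mm behind it; z points along the fingers, y is the direction in which the jaws open and shut (so a half turn about z gives the same grasp; the last joint's range is limited). The gripper opens to 93 mm and grips with 3 to 60 N. Pads are 15 mm wide; open, the fingers measure 128 mm over their backs; the gripper's body (75 mm by 188 mm) begins 65 mm behind the grasp point.
Start: joints at [-4.395, 34.337, -0.143, 91.639, 0.103, 54.024, -4.572], TCP at [0.725, -0, 0.219] pointing down, gripper open.
Joint ranges: [-147.43, 147.43], [-19.82, 112.94], [-74.19, 73.91], [6.32, 146.72], [-59.91, 239.91], [6.04, 106.73], [-150.56, 150.56]. Speed limits (degrees/s): [127.2, 127.2, 172.46, 172.46, 180, 180, 180].

## Interface

Orientations are given as [roll, pitch, yaw] about the fixed x, y, z axes, in that order (R = Rz(yaw) Ry(pitch) Rx(roll)).
In Python, from cell import sense, camera, hand_in, find_in gives the robot as it stands.
- The arm moves only by the shell command python3 -m crank 'ROWS' [FORCE]. ROWS is text: rows parted by semicolons, each of 5 numbers parted by spaces: the shift along the tool's x, y, z in cm, then the turn about the tool's z in rad, then the opening, from 0 (shut) to 1 (fully open). In form: tx ty tz turn grip; .... A call has 1 to 12 rows; each row shifts and turns the commanded pose from where the row before left it, along the tool's axes as they then stand; what a row does not reach is not made up. A row lasts 1/12 s, in which the tool goes at most 41.7 mm and 7.16 degrees, less where a joint would pass 70% of its speed; a pose out of reach is approached as far as the arm can. A call is refused whole if a number of a shift passes 4.17 or a number of a turn 0.125, either way. A call with a gripper value outside its range is refused whole. The fingers move at their own pace and stop on an object; FORCE is the grip in N (left out, the last holds). Time passes only in rows, so rows that do not move let the fingers close. It gives the time, the measured TCP pose, the force and the opening at its end, in the units of the state.
- sense(): the state, without advancing time (a new reading comes with each control period).
- camera(name): name is "scene" or "side" or "wrist"; returns a dict with "frame" (420x560x3 uint8, blue, green, red), "mtx" (3x3 intrinsics, pixels), "cam_to_world" (4x4, takes a point from camera to world coordinates). Camera axes: x right, y down, z forward; pixel columns grow to the right and rows downward; lengths in m; the calibration is good to about 2 mm. A picture is of the moment at which its call begins. There is no depth.
- hand_in(): hands the job in, once; it reports no verdict.
Trained networks look in the newest picture that a camera, given by its name, has taken for a name from the list of things; names that differ only in an ending like _2 or _b are one class to them, and where a whole thing is asked for, a point or a joint stands for the part that bears it (a point fixed in the world has none). Each returns a list of dicts, best first, with "conf" (0 to 1); they miss things now and then, are a little off and sometimes report something else, mostly with a low value. They report only what shows in the picture. A call takes as long as a camera call.
- find_in(name, camera): "bbox" ([left, top, right, bottom] in pixels, round what is visible of it).
The state is a dict: "t": time; "joints": joint angles; "dq": joint speeds; "joint_torque": joint torques, N m; "position": TCP position; "ee_rot": TCP orientation; "contact_force": force on the tool from outside, world axes, zero at the start; "wrist_torque": the same for the moment, N m; "width": finger opening in m.
Only numpy, scipy, OpenCV 4.12 (cv2) and the standard library are available. Lean on these libraries where they do the work, as an engineer would, in place of code of your own. Each camera call takes 0.05 s, during which the arm holds its last target. There are 200 camera calls.

## Working session

There is one attempt and no reset: what is moved stays moved. The work goes in short steps, Python scripts to look and compute and a shell command to move; the robot and the scene stay as the last step left them, time stands still between calls to the robot, and variables do not carry over. Pictures are saved under pics/ and viewed, about 8 in all and at most 12, crops included, and the job is handed in when it is done.

```bash
mkdir -p pics; ls; python3 - <<'E'
from cell import *
import cv2,numpy as np
s=sense();print(s['t'],s['position'],s['ee_rot'],s['contact_force'],s['width'])
for c in ['scene','side','wrist']:
    r=camera(c);cv2.imwrite(f'pics/{c}0.png',r['frame']);print(c,r['mtx'].tolist(),np.round(r['cam_to_world'],4).tolist())
    for n in ['machine','cover','spare','wing','handle','hammer','can']:
        print(n,[(np.round(d['bbox']).tolist(),round(d['conf'],2)) for d in find_in(n,c)][:3])
a=cv2.imread('pics/scene0.png');b=cv2.imread('pics/side0.png')
E
```

```text
pics
0.0 [ 7.24550451e-01 -4.22985767e-05  2.17813670e-01] [-1.79917467e+02  9.79981450e-03  9.00025751e+01] [-0.94364551 -0.84318896 -0.57579816] 0.09322970815142126
scene [[530.0689461521148, 0.0, 274.92040658969023], [0.0, 530.0689461521148, 213.1486711514139], [0.0, 0.0, 1.0]] [[-0.5342, 0.499, -0.6824, 1.313], [0.8452, 0.3305, -0.42, 0.5487], [0.016, -0.8011, -0.5983, 0.7392], [0.0, 0.0, 0.0, 1.0]]
machine [([124.0, 129.0, 300.0, 256.0], 0.96), ([196.0, 254.0, 232.0, 317.0], 0.33)]
cover [([262.0, 249.0, 394.0, 339.0], 0.7), ([72.0, 228.0, 185.0, 292.0], 0.36)]
spare [([327.0, 212.0, 419.0, 276.0], 0.96)]
wing [([122.0, 128.0, 298.0, 258.0], 0.72), ([356.0, 290.0, 379.0, 320.0], 0.66)]
handle [([259.0, 248.0, 396.0, 338.0], 0.64)]
hammer [([72.0, 228.0, 185.0, 291.0], 0.75)]
can [([194.0, 256.0, 231.0, 315.0], 0.69)]
side [[450.6910113074183, 0.0, 283.2765756909837], [0.0, 450.6910113074183, 208.7021213160071], [0.0, 0.0, 1.0]] [[0.7678, -0.341, 0.5424, 0.088], [-0.6405, -0.3926, 0.66, -0.5209], [-0.0122, -0.8542, -0.5199, 0.5884], [0.0, 0.0, 0.0, 1.0]]
machine [([230.0, 191.0, 
[... 366 characters left out ...]
227.0, 194.0, 460.0, 416.0], 0.56)]
can [([335.0, 176.0, 360.0, 211.0], 0.94), ([215.0, 185.0, 279.0, 220.0], 0.67)]
wrist [[308.10255749935925, 0.0, 280.4793851949166], [0.0, 308.10255749935925, 212.37036343653097], [0.0, 0.0, 1.0]] [[1.0, -0.0004, -0.0004, 0.7252], [-0.0005, -0.9684, -0.2495, 0.0679], [-0.0003, 0.2495, -0.9684, 0.3846], [0.0, 0.0, 0.0, 1.0]]
machine [([1.0, 128.0, 233.0, 382.0], 0.85)]
cover [([139.0, 0.0, 244.0, 86.0], 0.74)]
spare [([1.0, 1.0, 87.0, 18.0], 0.97), ([141.0, 0.0, 243.0, 85.0], 0.54)]
wing []
handle [([144.0, 0.0, 244.0, 87.0], 0.58), ([276.0, 214.0, 348.0, 359.0], 0.21)]
hammer [([276.0, 212.0, 346.0, 358.0], 0.75)]
can [([300.0, 77.0, 374.0, 145.0], 0.86)]
```

View pics/scene0.png

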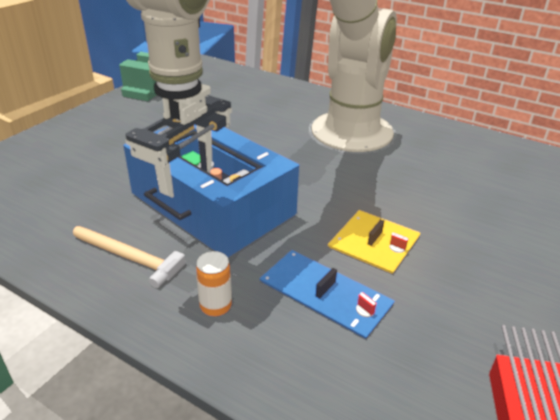

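View pics/side0.png

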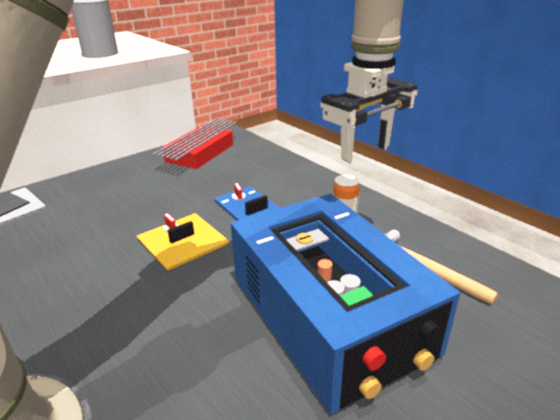

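The scene view shows the blue matching cover (corners about (295,254), (391,297), (362,330), (262,281), with the wing at (367,304)). The yellow spare, can and hammer are also visible. The side view shows the machine, with its socket at (304,238) and white marks at (264,240) and (342,215).

```bash
cat > h.py <<'E'
import cv2,numpy as np
from cell import *
def ray(r,uv,z):
    K=r['mtx'];T=r['cam_to_world'];d=T[:3,:3]@np.linalg.inv(K)@[uv[0],uv[1],1.]
    o=T[:3,3];return o+d*(z-o[2])/d[2]
def proj(r,P):
    T=np.linalg.inv(r['cam_to_world']);p=r['mtx']@(T[:3,:3]@np.asarray(P,float)+T[:3,3]);return p[:2]/p[2]
def pts(r,L,z):
    for u in L: print(u,np.round(ray(r,u,z),4))
E
python3 - <<'E'
from h import *
s=camera('scene');d=camera('side')
print('cover corners');pts(s,[(295,254),(391,297),(362,330),(262,281)],.01)
print('handle top/wing top scene');pts(s,[(327,278)],.044);pts(s,[(368,301)],.04)
print('marks');pts(s,[(262,156),(207,184)],.14);pts(d,[(264,240),(342,215)],.14)
print('machine corners side');pts(d,[(233,240),(322,199),(456,292),(330,342)],.14)
print('spare');pts(s,[(360,213),(419,238),(392,268),(330,242)],.01)
print('can');pts(s,[(214,262)],.11);pts(d,[(346,182)],.11)
big=cv2.resize(s['frame'][230:350,240:430],None,fx=4,fy=4,interpolation=2);cv2.imwrite('pics/c1.png',big)
E
```

```text
cover corners
(295, 254) [0.5786 0.1479 0.01  ]
(391, 297) [0.5849 0.3642 0.01  ]
(362, 330) [0.6897 0.3521 0.01  ]
(262, 281) [0.6834 0.1346 0.01  ]
handle top/wing top scene
(327, 278) [0.6387 0.252  0.044 ]
(368, 301) [0.6472 0.3406 0.04  ]
marks
(262, 156) [ 0.4672 -0.0083  0.14  ]
(207, 184) [ 0.6222 -0.0399  0.14  ]
(264, 240) [ 0.4645 -0.0094  0.14  ]
(342, 215) [ 0.624  -0.0408  0.14  ]
machine corners side
(233, 240) [0.424  0.0256 0.14  ]
(322, 199) [0.6374 0.0264 0.14  ]
(456, 292) [ 0.5963 -0.2962  0.14  ]
(330, 342) [ 0.39   -0.2442  0.14  ]
spare
(360, 213) [0.3722 0.2005 0.01  ]
(419, 238) [0.3844 0.3469 0.01  ]
(392, 268) [0.5073 0.3345 0.01  ]
(330, 242) [0.5035 0.1909 0.01  ]
can
(214, 262) [0.7762 0.0944 0.11  ]
(346, 182) [0.768  0.0826 0.11  ]
```

View pics/c1.png

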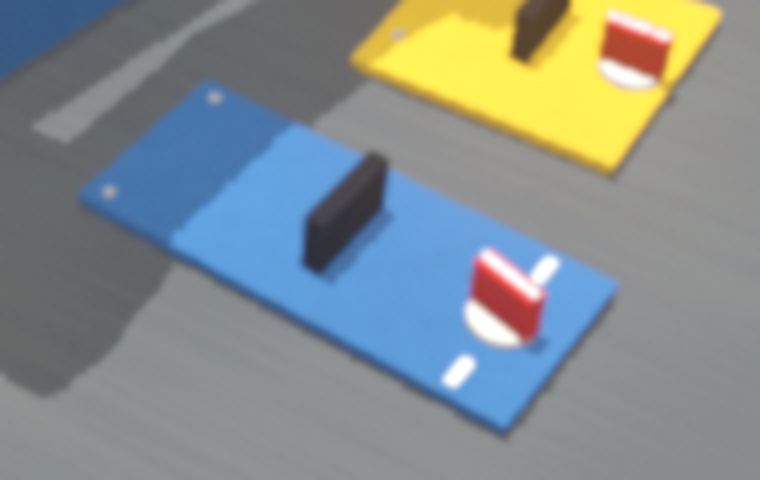

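The crop confirms that the cover's +y end (the wing) points to world +y. The machine sits at a yaw of about -11°, with the socket near (0.5445, -0.0245). I'll move above the cover and turn so the jaws open along its y.

```bash
python3 -m crank '3.6 -1.2 0 0 1;3.6 -1.2 0 0 1;3.6 -1.2 0 0 1;3.6 -1.2 0 0 1;3.6 -1.2 0 0 1;3.6 -1.2 0 0 1;3.6 -1.2 0 0 1;0 0 0 0 1'; python3 -m crank '0 0 0 .12 1;0 0 0 .12 1;0 0 0 .12 1;0 0 0 .12 1;0 0 0 .12 1;0 0 0 .12 1;0 0 0 .12 1;0 0 0 .12 1;0 0 0 .12 1;0 0 0 .12 1;0 0 0 .12 .5;0 0 0 .12 .5'; python3 -m crank '0 0 0 .12 .5;0 0 0 .05 .5;0 0 0 0 .5;0 0 0 0 .5'
python3 - <<'E'
from h import *
r=camera('wrist');cv2.imwrite('pics/w1.png',r['frame'])
print(np.round(r['cam_to_world'],4).tolist())
P=sense()['position'];print(P,proj(r,[P[0],P[1],.044]))
E
```

```text
t: 1.97
position: [0.6371, 0.2624, 0.2186]
ee_rot: [-179.9, -0.3, 90.6]
contact_force: [-0.5, 1.2, 1.0]
width: 0.0926
t: 2.97
position: [0.6411, 0.2519, 0.2187]
ee_rot: [-180.0, -0.0, 7.2]
contact_force: [-0.1, -0.4, -0.3]
width: 0.0841
t: 3.3
position: [0.641, 0.2521, 0.2186]
ee_rot: [180.0, -0.0, -2.1]
contact_force: [-0.2, -0.3, 0.2]
width: 0.0579
[[-0.0373, -0.9678, -0.2489, 0.7098], [-0.9993, 0.0364, 0.0083, 0.2488], [0.001, 0.2491, -0.9685, 0.3845], [0.0, 0.0, 0.0, 1.0]]
[0.64100226 0.25205228 0.21860173] [279.59789126 196.23910856]
```

View pics/w1.png

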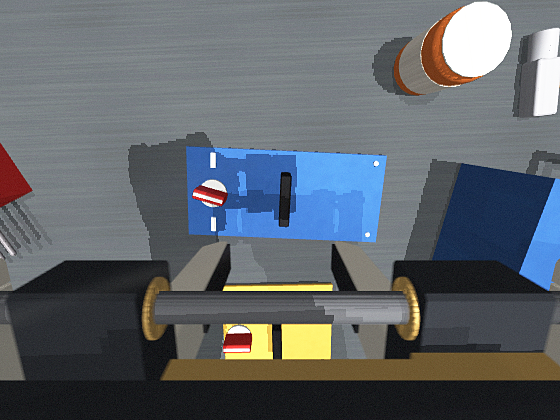

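The wrist view shows the handle at about (286,199), with cover corners at (189,147), (386,156), (376,242) and (189,235). The wing is at (210,196).

```bash
python3 - <<'E'
from h import *
r=camera('wrist')
hsv=cv2.cvtColor(r['frame'],cv2.COLOR_BGR2HSV);m=cv2.inRange(hsv,(100,110,60),(115,255,255))
m[:,400:]=0;m[245:]=0;m=cv2.morphologyEx(m,cv2.MORPH_CLOSE,np.ones((25,25)))
c=max(cv2.findContours(m,0,1)[0],key=cv2.contourArea)
W=np.array([ray(r,p[0],.01)[:2] for p in c],np.float32)
print('blue',cv2.minAreaRect(W))
k=cv2.inRange(r['frame'],(0,0,0),(50,50,50));k[:165]=0;k[235:]=0;k[:,:270]=0;k[:,305:]=0
c2=max(cv2.findContours(k,0,1)[0],key=cv2.contourArea)
W2=np.array([ray(r,p[0],.044)[:2] for p in c2],np.float32);print('handle',cv2.minAreaRect(W2),cv2.boundingRect(c2))
pts(r,[(213,160),(213,223)],.01);pts(r,[(197,191),(226,201)],.04)
E
```

```text
blue ((0.6345837712287903, 0.24670402705669403), (0.24023722112178802, 0.11059097200632095), 85.26170349121094)
handle ((0.6374685764312744, 0.24662843346595764), (0.011791487224400043, 0.06140894442796707), 85.26255798339844) (279, 172, 12, 54)
(213, 160) [0.6815 0.3307 0.01  ]
(213, 223) [0.6028 0.3379 0.01  ]
(197, 191) [0.6498 0.3455 0.04  ]
(226, 201) [0.637  0.3135 0.04  ]
```

```bash
python3 -m crank '-.5 .55 0 .046 .5;0 0 3.5 0 .5;0 0 3.5 0 .5;0 0 3.5 0 .5;0 0 3.5 0 .5;0 0 3.5 0 .5;0 0 2.5 0 .5;0 0 0 0 .5;0 0 0 0 .5;0 0 0 0 0;0 0 0 0 0;0 0 0 0 0' 50; python3 -m crank '0 0 0 0 0;0 0 0 0 0;0 0 0 0 0;0 0 -1.5 0 0;0 0 -3 0 0;0 0 -4 0 0;0 0 -4 0 0;0 0 -4 0 0;0 0 -4 0 0;0 0 -4 0 0;0 0 0 0 0;0 0 0 0 0'
python3 - <<'E'
from h import *
r=camera('wrist');cv2.imwrite('pics/w2.png',r['frame'])
E
```

```text
t: 4.4
position: [0.6369, 0.2471, 0.0207]
ee_rot: [-179.9, -0.2, -4.9]
contact_force: [0.1, -0.2, -0.5]
width: 0.0308
t: 5.4
position: [0.6364, 0.2466, 0.2668]
ee_rot: [-179.9, -0.2, -4.9]
contact_force: [0.0, -0.2, -3.6]
width: 0.0116
```

View pics/w2.png

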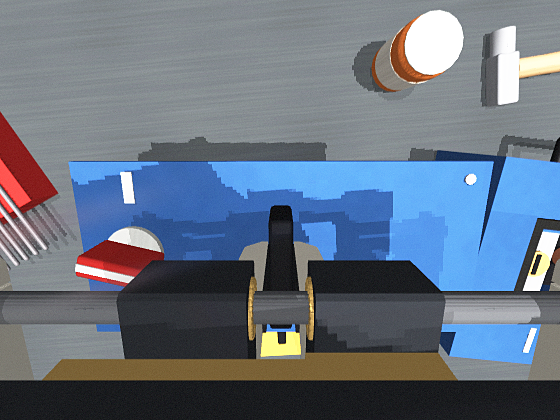

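The cover is held. Its far edge lies at row 162, from (70,162) to about (492,163), and the white mark is at (128,187).

```bash
python3 - <<'E'
from h import *
r=camera('wrist');s=sense();P=s['position'];print(P,s['ee_rot'],s['contact_force'])
z=P[2]-.0207+.010
pts(r,[(70,162),(492,162),(128,187),(471,179)],z)
sc=camera('scene');sd=camera('side')
o=[]
for c,n in ((sc,'sc'),(sd,'sd')):
    o.append(c['frame']);
cv2.imwrite('pics/s3.png',cv2.resize(sd['frame'][180:360,220:470],(800,576),interpolation=2))
# white marks
for c,n,b in ((sc,'sc',(190,290,140,200)),(sd,'sd',(240,360,205,250))):
    f=c['frame'];m=cv2.inRange(f,(185,185,185),(255,255,255));k,_,st,ce=cv2.connectedComponentsWithStats(m)
    for i in range(1,k):
        u,v=ce[i]
        if b[0]<u<b[1] and b[2]<v<b[3] and st[i,4]>8: print(n,st[i],np.round(ce[i],1),np.round(ray(c,ce[i],.14),4))
E
```

```text
[0.63458737 0.24658877 0.26285543] [ 1.79966439e+02  1.06485864e-01 -4.86976430e+00] [-0.02311727 -0.15507602 -3.30656287]
(70, 162) [0.6981 0.3615 0.2522]
(492, 162) [0.6775 0.1205 0.2522]
(128, 187) [0.681  0.3314 0.2522]
(471, 179) [0.6686 0.1318 0.2522]
sc [257 152  11   7  34] [262.3 155.3] [ 0.4644 -0.0094  0.14  ]
sc [199 160  14   8  93] [205.4 163.7] [ 0.5618 -0.0916  0.14  ]
sc [237 170  11   6  43] [242.1 172.4] [ 0.5468 -0.0059  0.14  ]
sc [224 178   6   5  23] [226.9 180. ] [ 0.588  -0.0151  0.14  ]
sc [201 180  13   8  41] [206.9 183.5] [ 0.621  -0.0412  0.14  ]
sd [335 212  14   7  49] [341.4 215.2] [ 0.6228 -0.0406  0.14  ]
sd [287 229  41  20 298] [308.1 239. ] [ 0.5239 -0.0566  0.14  ]
sd [256 236  18   8  64] [264.5 239.7] [ 0.4657 -0.0092  0.14  ]
```

View pics/s3.png

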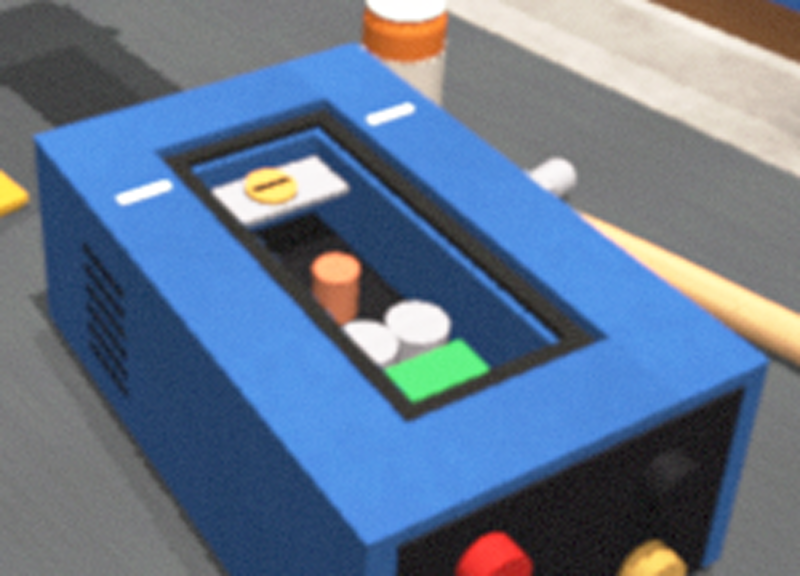

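```bash
python3 -m crank '-.4 1.8 0 0 0;-.75 3.6 0 0 0;-.75 3.6 0 0 0;-.75 3.6 0 0 0;-.75 3.6 0 0 0;-.75 3.6 0 0 0;-.75 3.6 0 0 0;-.75 3.6 0 0 0;-.75 3.6 0 0 0;-.75 3.6 0 0 0;-.75 2.4 0 0 0;-.5 0 0 0 0'; python3 -m crank '0 0 0 .057 0;0 0 0 .057 0;0 0 3 0 0;0 0 3 0 0;0 0 0 0 0;0 0 0 0 0;0 0 0 0 0'
python3 - <<'E'
from h import *
s=sense();P=s['position'];print(P,s['ee_rot'],s['contact_force'])
t=np.array([.5273,-.1116])-P[:2];y=np.radians(s['ee_rot'][2]);print('tx,ty cm',100*np.array([np.cos(y)*t[0]+np.sin(y)*t[1],np.sin(y)*t[0]-np.cos(y)*t[1]]),'turn',y+np.radians(11.4))
r=camera('wrist');sd=camera('side');cv2.imwrite('pics/w4.png',np.hstack([r['frame'][:,:400],sd['frame'][130:,180:480].repeat(1,0)[:290] if 0 else cv2.copyMakeBorder(sd['frame'][130:,160:540],0,130,0,0,0)]))
E
```

```text
t: 6.6
position: [0.5184, -0.1166, 0.2629]
ee_rot: [179.9, 0.1, -5.3]
contact_force: [0.0, 0.1, -2.6]
width: 0.0115
t: 7.18
position: [0.5212, -0.111, 0.2041]
ee_rot: [180.0, 0.0, -11.4]
contact_force: [0.8, -0.7, -2.1]
width: 0.0115
[ 0.52116245 -0.11102615  0.20408039] [ 1.79967378e+02  2.92882402e-02 -1.14273638e+01] [ 0.77445357 -0.67102879 -2.14471769]
tx,ty cm [ 0.61295736 -0.06535336] turn -0.00047758826192884074
```

View pics/w4.png

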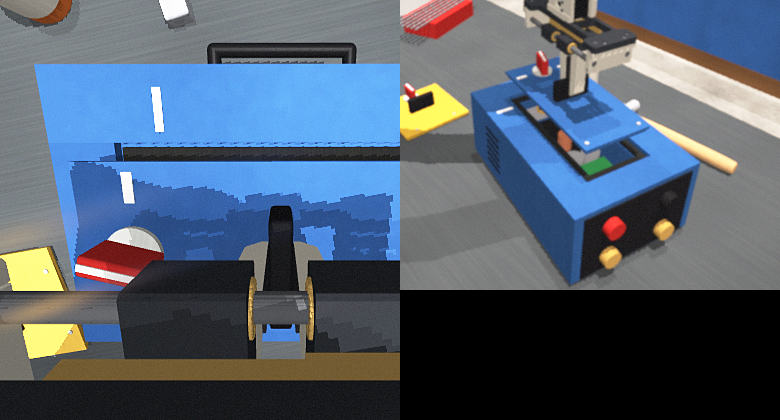

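The cover is above the bay. The case mark runs from (153,87) to (161,132), the cover mark is at (127,188), and the bay's mouth corner is near (117,143).

```bash
python3 - <<'E'
from h import *
r=camera('wrist');s=sense();P=s['position'];y=np.radians(s['ee_rot'][2]);R=np.array([[np.cos(y),-np.sin(y)],[np.sin(y),np.cos(y)]])
L=lambda uv,z:np.round(1000*R.T@(ray(r,uv,z)[:2]-P[:2]),1)
print(P)
m=cv2.inRange(r['frame'],(225,225,225),(255,255,255));k,_,st,ce=cv2.connectedComponentsWithStats(m)
for i in range(1,k):
    if st[i,4]>30 and 60<ce[i][1]<280: print(st[i],ce[i],'case z',L(ce[i],.14),'panel z',L(ce[i],P[2]-.0207+.010))
g=r['frame'].astype(int)
for u in (200,300): print(u,[(v,tuple(g[v,u])) for v in range(136,168,2)])
print('panel corner',L((72,162),P[2]-.0107)); print('bay edge row 143',L((118,142),.14))
E
```

```text
[ 0.52168599 -0.11101435  0.20488638]
[152  89  13  44 384] [158.078125 110.375   ] case z [84.9 86.3] panel z [81.1 65.9]
[120 172  14  31 321] [126.86915888 186.72274143] case z [ 29.9 115.4] panel z [39.  88.1]
[466 174  10  11  86] [470.62790698 178.87209302] case z [  35.7 -144.1] panel z [  43.4 -110.5]
[108 229  24  16 233] [121.12875536 236.39055794] case z [ -9.7 124.8] panel z [ 8.7 95.4]
[ 75 265  52  17 328] [ 97.76219512 272.56402439] case z [-40.7 147.8] panel z [-15. 113.]
200 [(136, (np.int64(242), np.int64(159), np.int64(89))), (138, (np.int64(243), np.int64(160), np.int64(88))), (140, (np.int64(243), np.int64(161), np.int64(89))), (142, (np.int64(243), np.int64(164), np.int64(89))), (144, (np.int64(246), np.int64(168), np.int64(95))), (146, (np.int64(250), np.int64(165), np.int64(88))), (148, (np.int64(3), np.int64(20), np.int64(30))), (150, (np.int64(52), np.int64(54), np.int64(54))), (152, (np.int64(54), np.int64(56), np.int64(56))), (154, (np.int64(54), np.int64(56), np.int64(52))), (156, (np.int64(40), np.int64(39), np.int64(38))), (158, (np.int64(40), np.int64(
[... 431 characters left out ...]
, np.int64(98))), (144, (np.int64(233), np.int64(140), np.int64(74))), (146, (np.int64(255), np.int64(186), np.int64(106))), (148, (np.int64(21), np.int64(24), np.int64(37))), (150, (np.int64(57), np.int64(47), np.int64(52))), (152, (np.int64(52), np.int64(47), np.int64(44))), (154, (np.int64(62), np.int64(57), np.int64(56))), (156, (np.int64(55), np.int64(52), np.int64(46))), (158, (np.int64(40), np.int64(35), np.int64(31))), (160, (np.int64(64), np.int64(39), np.int64(30))), (162, (np.int64(255), np.int64(182), np.int64(103))), (164, (np.int64(246), np.int64(167), np.int64(91))), (166, (np.int64(248), np.int64(173), np.int64(100)))]
panel corner [ 53.2 117.5]
bay edge row 143 [ 62.9 117.8]
```

```bash
python3 -m crank '.63 .1 0 0 0;0 0 1.5 0 0;0 0 1.5 0 0;0 0 0 0 0;0 0 0 0 0;0 0 0 0 0'
python3 - <<'E'
from h import *
r=camera('wrist');s=sense();P=s['position'];y=np.radians(s['ee_rot'][2]);R=np.array([[np.cos(y),-np.sin(y)],[np.sin(y),np.cos(y)]])
L=lambda uv,z:np.round(1000*R.T@(ray(r,uv,z)[:2]-P[:2]),1)
print(P,s['ee_rot'])
m=cv2.inRange(r['frame'],(225,225,225),(255,255,255));k,_,st,ce=cv2.connectedComponentsWithStats(m)
for i in range(1,k):
    if st[i,4]>30 and 60<ce[i][1]<280: print(st[i],ce[i],'case z',L(ce[i],.14),'panel z',L(ce[i],P[2]-.0207+.010))
sd=camera('side');cv2.imwrite('pics/w5.png',np.hstack([cv2.resize(r['frame'][60:220,40:200],(480,480),interpolation=2),cv2.resize(sd['frame'][200:350,220:320],(320,480),interpolation=2)]))
E
```

```text
t: 7.83
position: [0.5275, -0.1134, 0.1745]
ee_rot: [180.0, -0.1, -11.4]
contact_force: [0.5, -0.2, -2.4]
width: 0.0121
[ 0.52756525 -0.11333089  0.17453809] [-1.79998431e+02 -7.59995033e-02 -1.14216091e+01]
[131  92  15  51 500] [138.35  116.722] case z [78.9 87.5] panel z [77.7 77. ]
[120 172  14  31 317] [126.88643533 186.85804416] case z [ 34.8 100.1] panel z [38.9 88.1]
[466 174  10  11  85] [470.6        178.92941176] case z [  39.9 -125.2] panel z [  43.3 -110.4]
[108 229  23  16 229] [121.08733624 236.30567686] case z [  0.6 108.3] panel z [ 8.7 95.3]
[ 75 265  48  15 273] [ 94.78021978 271.88278388] case z [-25.9 130.3] panel z [-14.6 114.7]
```

View pics/w5.png

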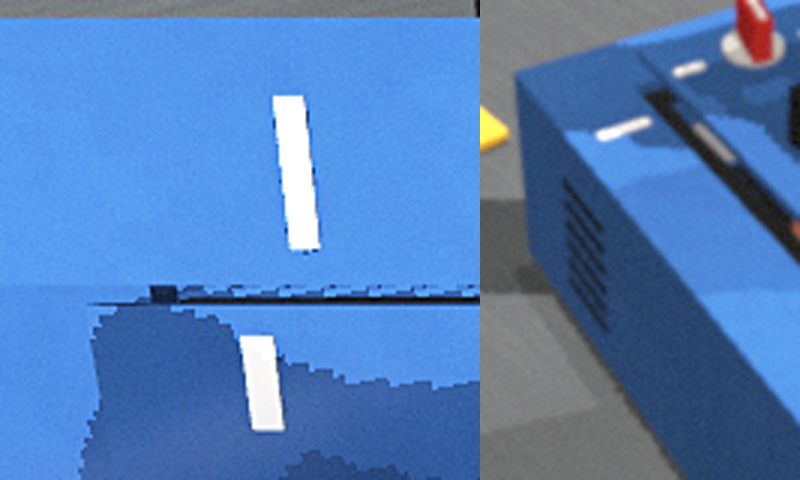

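The two white marks line up within about 1 mm, so I'll nudge it and lower.

```bash
python3 -m crank '.05 .05 0 0 0;0 0 .5 0 0;0 0 .5 0 0;0 0 .3 0 0;0 0 .2 0 0;0 0 .2 0 0;0 0 0 0 0;0 0 0 0 0'; python3 -m crank '0 0 .1 0 0;0 0 .05 0 0;0 0 0 0 0;0 0 0 0 0;0 0 0 0 0'
```

```text
t: 8.6
position: [0.5273, -0.1137, 0.1565]
ee_rot: [180.0, 0.0, -11.4]
contact_force: [0.1, 0.9, -2.2]
width: 0.0115
t: 9.02
position: [0.5273, -0.1136, 0.1552]
ee_rot: [180.0, -0.0, -11.4]
contact_force: [-0.5, 0.1, -2.6]
width: 0.0115
```

```bash
python3 -m crank '0 0 0 0 .4;0 0 0 0 .4;0 0 0 0 .4;0 0 0 0 .4;0 0 -2 0 .4;0 0 -3 0 .4;0 0 -3 0 .4;0 0 -2 0 .4;0 0 0 0 .4;0 0 0 0 .4;0 0 0 0 .4'
python3 - <<'E'
from h import *
r=camera('wrist');s=sense();P=s['position'];y=np.radians(s['ee_rot'][2]);R=np.array([[np.cos(y),-np.sin(y)],[np.sin(y),np.cos(y)]])
L=lambda uv,z:np.round(1000*R.T@(ray(r,uv,z)[:2]-P[:2]),1)
print(P,s['ee_rot'],s['contact_force'])
m=cv2.inRange(r['frame'],(225,225,225),(255,255,255));k,_,st,ce=cv2.connectedComponentsWithStats(m)
for i in range(1,k):
    if st[i,4]>30 and 60<ce[i][1]<330: print(st[i],ce[i],L(ce[i],.14),np.round(ray(r,ce[i],.1735),4))
cv2.imwrite('pics/w6.png',r['frame'])
E
```

```text
t: 9.93
position: [0.527, -0.1133, 0.2546]
ee_rot: [-180.0, 0.0, -11.4]
contact_force: [-0.4, -0.9, 0.4]
width: 0.0378
[ 0.52679604 -0.11331635  0.25424209] [ 1.79997437e+02  7.81288858e-02 -1.13988323e+01] [ 0.37960602 -0.3824285   0.09959274]
[175 104  10  36 252] [179.47619048 121.5515873 ] [79.  87.4] [ 0.6183 -0.0533  0.1735]
[178 158   9  20 132] [182.18181818 167.1969697 ] [39.3 88.2] [ 0.5841 -0.0457  0.1735]
[400 159   6   7  35] [402.54285714 162.05714286] [  43.8 -111. ] [ 0.5534 -0.2185  0.1735]
[170 195  24  12 168] [181.68452381 199.48214286] [ 9.4 91.1] [ 0.5588 -0.0381  0.1735]
[155 214  40  13 169] [174.07692308 219.86390533] [-10.3  99.8] [ 0.5434 -0.0271  0.1735]
[186 243   7  17  96] [188.85416667 251.38541667] [-42.1  88.2] [ 0.5139 -0.0315  0.1735]
```

View pics/w6.png

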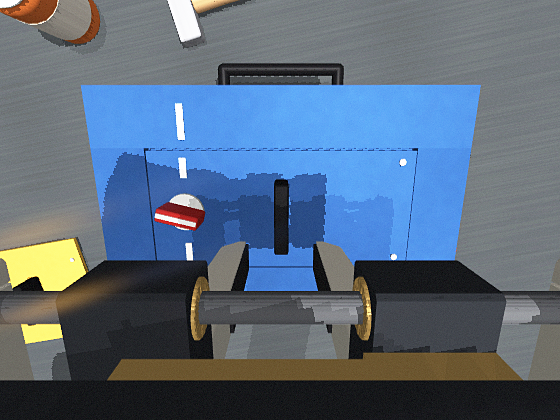

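The cover lies in the bay, with the panel and case marks collinear to within 1 mm. The wing stripe runs from (155,214) to (195,227), so the wing is at about 0.31 rad. I'll move over the fastener and turn counter-clockwise by 1.26 rad, so the jaws straddle the wing.

```bash
python3 -m crank '-.04 -2.2 0 0 .4;-.04 -2.2 0 0 .4;-.03 -2.2 0 0 .4;-.03 -2.2 0 0 .4;0 0 0 -.12 .4;0 0 0 -.12 .4;0 0 0 -.12 .4;0 0 0 -.12 .4;0 0 0 -.12 .4;0 0 0 -.12 .4;0 0 0 -.12 .4;0 0 0 -.12 .4'; python3 -m crank '0 0 0 -.12 .4;0 0 0 -.12 .4;0 0 0 -.06 .4;0 0 1.5 0 .4;0 0 1.5 0 .4;0 0 0 0 .4;0 0 0 0 .4'
python3 - <<'E'
from h import *
r=camera('wrist');s=sense();P=s['position'];print(P,s['ee_rot'],s['width'],proj(r,[.5429,-.0266,.1735]),proj(r,[P[0],P[1],.1735]))
cv2.imwrite('pics/w7.png',r['frame'])
E
```

```text
t: 10.98
position: [0.5427, -0.0272, 0.2538]
ee_rot: [-179.9, 0.1, 43.9]
contact_force: [-0.4, 0.3, -0.3]
width: 0.037
t: 11.57
position: [0.5425, -0.0272, 0.2238]
ee_rot: [-179.8, 0.1, 60.8]
contact_force: [-0.4, -1.1, -0.1]
width: 0.0368
[ 0.54305898 -0.02722925  0.22460122] [-1.79917554e+02  5.91063402e-02  6.07622851e+01] 0.03764106825523579 [280.043622   227.50430264] [280.65135535 228.11771243]
```

View pics/w7.png

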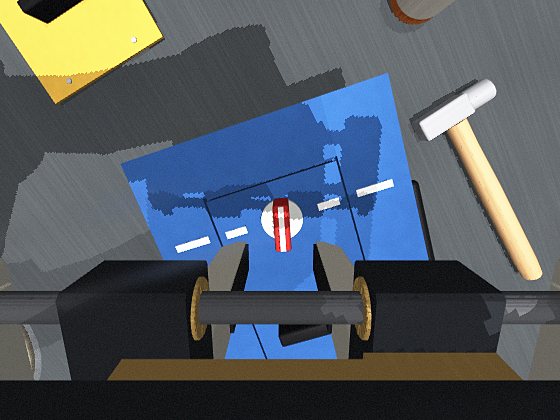

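The wing stripe runs from (281,200) to (284,252), centred between the jaws and almost parallel to them. I'll descend, grip lightly and turn clockwise.

```bash
python3 -m crank '0 0 2 0 .4;0 0 2 0 .4;0 0 2 0 .4;0 0 1 0 .4;0 0 .4 0 .4;0 0 0 0 .4;0 0 0 0 0;0 0 0 0 0;0 0 0 0 0;0 0 0 0 0;0 0 0 0 0' 15;  python3 -m crank '0 0 0 .1 0;0 0 0 .1 0;0 0 0 .1 0;0 0 0 .1 0;0 0 0 0 0'
```

```text
t: 12.53
position: [0.5437, -0.027, 0.1517]
ee_rot: [179.9, -0.0, 60.8]
contact_force: [-0.5, -0.1, -0.3]
width: 0.0119
t: 12.95
position: [0.5436, -0.0272, 0.1514]
ee_rot: [180.0, -0.0, 37.6]
contact_force: [-1.1, -2.2, 1.1]
width: 0.0125
```

```bash
python3 -m crank '0 0 0 .1 0;0 0 0 .1 0;0 0 0 .1 0;0 0 0 .1 0;0 0 0 .1 0;0 0 0 .1 0;0 0 0 .1 0;0 0 0 .1 0;0 0 0 .06 0;0 0 0 0 0;0 0 0 0 0;0 0 0 0 0';python3 -m crank '0 0 0 0 .3;0 0 0 0 .3;0 0 0 0 .3;0 0 0 0 .3;0 0 -2.5 0 .3;0 0 -2.5 0 .3;0 0 -2.5 0 .3;0 0 -2.5 0 .3;0 0 0 0 .3;0 0 0 0 .3'
python3 - <<'E'
from h import *
r=camera('wrist');s=sense();P=s['position'];print(P,s['ee_rot'],s['width'],proj(r,[.5429,-.0266,.1735]))
cv2.imwrite('pics/w8.png',r['frame'])
E
```

```text
t: 13.95
position: [0.5435, -0.0272, 0.1513]
ee_rot: [180.0, -0.0, -11.2]
contact_force: [1.0, -0.5, 1.4]
width: 0.0117
t: 14.78
position: [0.5439, -0.0269, 0.2521]
ee_rot: [-179.9, -0.1, -11.4]
contact_force: [-0.9, 0.5, -0.5]
width: 0.0276
[ 0.54325226 -0.02676733  0.25110684] [-1.79966453e+02 -2.15740200e-02 -1.13678923e+01] 0.027623662909825843 [279.3903916  220.94730043]
```

View pics/w8.png

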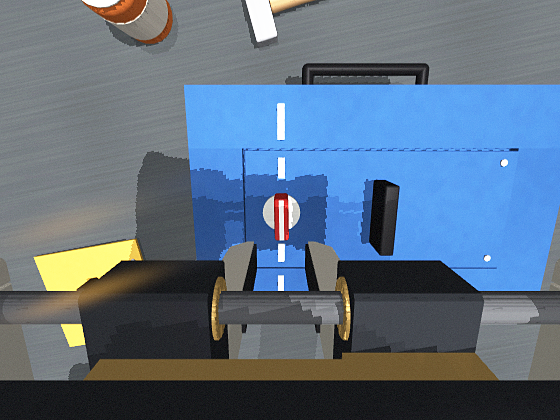

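The white line at column 282 is collinear with the marks at column 281. I'll close the fingers, move over the handle (88 mm towards the cover's -y) and press on its top.

```bash
python3 -m crank '0 2.2 0 0 0;0 2.2 0 0 0;0 2.2 0 0 0;0 2.2 0 0 0;0 0 2.5 0 0;0 0 2.5 0 0;0 0 1.5 0 0;0 0 0 0 0;0 0 0 0 0;0 0 0 0 0' 30; python3 -m crank '0 0 .4 0 0;0 0 .3 0 0;0 0 .2 0 0;0 0 .2 0 0;0 0 0 0 0;0 0 0 0 0;0 0 0 0 0'
```

```text
t: 15.67
position: [0.526, -0.1136, 0.1863]
ee_rot: [180.0, 0.0, -11.4]
contact_force: [-0.6, 0.3, 0.6]
width: 0.0005
t: 16.25
position: [0.5262, -0.1132, 0.1754]
ee_rot: [-180.0, -0.0, -11.4]
contact_force: [0.7, 0.5, 3.2]
width: 0.0
```

```bash
python3 -m crank '0 0 .1 0 0;0 0 .1 0 0;0 0 .1 0 0;0 0 0 0 0;0 0 0 0 0;0 0 0 0 0'; python3 -m crank '0 0 .1 0 0;0 0 .1 0 0;0 0 0 0 0;0 0 0 0 0;0 0 0 0 0'
```

```text
t: 16.75
position: [0.5263, -0.1132, 0.1742]
ee_rot: [-179.9, -0.1, -11.4]
contact_force: [-6.7, 4.5, 32.4]
width: 0.0004
t: 17.17
position: [0.5264, -0.1132, 0.1741]
ee_rot: [-179.8, -0.1, -11.4]
contact_force: [-13.6, 6.8, 58.6]
width: 0.0005
```

It's fully home, but the push is harder than needed, so I'll ease off to about 30 N and take a check picture.

```bash
python3 -m crank '0 0 -.1 0 0;0 0 -.1 0 0;0 0 0 0 0;0 0 0 0 0;0 0 0 0 0;0 0 0 0 0'
python3 - <<'E'
from h import *
r=camera('wrist');sd=camera('side');s=sense();print(s['position'],s['contact_force'],s['t'])
cv2.imwrite('pics/w9.png',np.hstack([cv2.resize(r['frame'][70:290,80:480],(400,220)),cv2.resize(sd['frame'][180:360,220:460],(400,300))[:220]]))
E
```

```text
t: 17.67
position: [0.5263, -0.1132, 0.1742]
ee_rot: [-179.9, -0.1, -11.4]
contact_force: [-6.6, 4.7, 32.3]
width: 0.0008
[ 0.52629883 -0.11322717  0.17422263] [-6.25731029  4.33761861 31.3386485 ] 17.7667
```

View pics/w9.png

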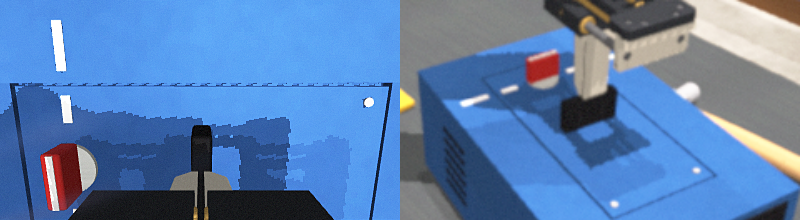

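The cover is flush all round and the wing is in line with the marks. The fingertips sit at z = 0.1742, against an expected 0.174 when home, with 31 N of push.

```bash
python3 -c "from cell import *; print(hand_in())"
```

```text
the job is handed in; nothing more can be done
None
```

I laid the blue cover in the welder's bay and turned its fastener clockwise into line with the marks. Then I pressed the cover home and handed in at about 18 s, still pushing on the handle. The hand-in gave no verdict, so the checks below are my own measurements.

- **Fit:** the white marks on the cover and the case lined up within about 1 mm along the machine's y. Across the bay I measured the cover about 0.5 mm off centre. Before the fastener was turned, the cover was released at about 134.5 mm underside height, so it was still standing proud.
- **Fastener:** the white line was in line with the marks in the wrist picture. I gripped the wing until the tool's yaw was square to the cover (within 0.2°), so the wing should be at about 1.57 rad.
- **Pressed home:** the fingertips were at z = 0.1742 m, against 0.174 m for a fully home cover, with about 31 N of downward push.
- **Push went high:** the pressing force briefly reached about 59 N, with about 15 N sideways, before I eased it off. That is well under the 120 N wrist limit.
- **Position estimates disagreed:** before the cover was lowered, the fixed cameras and the wrist camera differed by about 2 mm on the bay position. I went mostly with the wrist camera.
- **Other items:** I did not touch the spare cover, hammer or can. I took no final measurement of where they are.

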